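# Open the self-locking medicine box and hold it open by its key

## Task

Please open the locked medicine box for me: take the round-headed key from the wooden key stand, leaving the other two keys in their places, push it fully home into the lock in the lid and turn it a quarter turn clockwise. The lock is sprung and the lid falls shut by itself, so do not let go: keep the key turned, lift the lid by the key alone until its front edge has risen about 4 cm, and finish holding it there so that I can reach in. Do not knock over the salt shaker, the spice jar or the mug.

Things in the scene. Friction and masses are not known exactly. Their poses are not given: they have to be found in the camera images.
- round_key: Key to use: ROUND black head, disc 34 mm wide, 10 mm thick (x), top 38 mm above origin. Origin: on the axis at the shoulder (28 mm wide bar under the head). z up, y in the head's plane. Blade below: 4 mm thick (x), 12 mm wide (y), V tip at z = -32.5 mm, thin neck (z 0 to -8 mm). 45 g. Stands blade down in a slot of the stand. Close fingers along x, 24 mm above the origin.
- square_key: Key for something else: SQUARE black head (30 mm wide, 36 mm high, 10 mm thick); blade and origin as the round key's. In another slot of the stand; leave it there.
- narrow_key: Key for something else: NARROW upright black head (17 mm wide, 42 mm high, 10 mm thick; at its foot a 28 mm wide bar); blade and origin as the round key's. In another slot of the stand; leave it there.
- key_stand: Wooden block 60 x 174 x 44 mm (x, y, z), fixed, at the robot's left, origin at the centre of the underside. Three slots in a row along its y, 56 mm apart, 39 mm deep, 6.5 x 15.5 mm; which key is in which slot varies. The keys' shoulders rest on its top, their axes parallel to the stand's, 22 mm or more between neighbouring heads.
- medicine_box: White sheet-steel box with lid, 174 x 244 x 94 mm (x, y, z), fixed, in front of the robot. Origin: centre of the underside; the front looks to its -x. A bolt in the lid catches under a keeper in the front wall: the lid rises only once the lock is turned about 1 rad. A folded wire handle lies flat on the lid, 50 mm or more behind the keyhole.
- keyhole (a point): Centre of the key slot at the top of the 38 mm square steel lock plate in the lid, 32 mm behind the lid's front edge, 94 mm above the worktop. Axes as the box's, turning with the lid: z out of the lid, y along the slot. Blade goes in flat along y, either way round; slot 5.8 x 14.4 mm, its mouth bevelled 3 mm all round. Fully home, the key's origin is at this point, the shoulder on the plate.
- lock_plug (a joint): Lock cylinder, rad: 0 at rest, grows clockwise from above, stop 1.45, sprung back (0.1 N m). Two pairs of sticky sprung pins 16 and 25 mm below the plate resist the key, about 8 to 15 N straight down; rocking its yaw 3 to 7 degrees each way eases it past. It turns only with the key home; blade play in it 0.18 rad, so the key turns about 1.6 rad.
- lid (a joint): Lid angle, rad: 0 = shut, grows as the front edge rises (0.1 rad raises it 17 mm). 0.35 kg; falls shut when let go. The turned key is captive (2 mm play up and down): pulling it up lifts the lid. Its head's flat faces then look along the hinge line, so it can pivot between the fingers as the lid tilts: the tool need not tilt with it.
- lid_hinge (a point): Middle of the lid's hinge line, at the back of the box, 74 mm above the worktop, 142 mm behind the keyhole. The line runs along the point's y; axes as the keyhole's. The lid opens by turning about +y (right-hand rule).
- lid_front (a point): Middle of the lid's lower front edge, 69 mm above the worktop when shut.
- salt_shaker: Salt shaker, 44 mm across, 90 mm high, standing behind and between box and stand; origin under its foot.
- spice_jar: Spice jar with a yellow cap, 44 mm across, 100 mm high, beside the salt shaker; origin under its foot.
- mug: Plain white mug, 86 mm across, 101 mm high, to the right of the box; origin under its foot.

How it is judged:
By the outcome, as a careful person would: the job done as asked, in the order asked, and still so for the second after the job is handed in, while the arm keeps its last pose, push and grip.
It also fails if it takes over 54 s, if anything falls off the work surface, if the arm or the gripper's body presses on something with over 40 N, if the wrist force passes 120 N, or if a joint passes its speed limit or range.

## Robot

A 6-joint arm with a two-finger parallel gripper is mounted at the origin on a cart in front of the work surface, level with it; the furniture and walls round the work are solid. World frame = base frame: x ahead of the robot, y to its left, z up, the work surface at z = 0. Lengths are in m, angles in rad, forces in N, time in s.
With the tool pointing down it reaches from about 0.225 to 0.725 m from the base axis. Payload 3.1 kg.
Tool frame: the origin (TCP) lies midway between the tips of the shut fingers; the grasp point (between the pads) lies 19 mm behind it (arm.pinch_z is the distance from the TCP to the grasp point, in m); y points along the fingers, x is the direction in which the jaws open and shut, and the axes are right-handed (so a half turn about y gives the same grasp; the last joint's range is limited). The gripper opens to 85 mm and grips with 20 to 120 N. Pads are 22 mm wide; open, the fingers measure 114 mm over their backs; the gripper's body (76 mm by 85 mm) begins 54 mm behind the grasp point. The pads swing forward as they close: fully open they stand 13 mm farther back than shut.
Start: joints at [-1.39, 0.048, 0.099, 1.622, 0, 1.443], TCP at [0.16, -0.5, 0.231] pointing down, gripper open.
Joint ranges: [-2.91, 2.91], [-0.99, 1.94], [-1.21, 1.42], [-2.12, 2.29], [-1.49, 1.47], [-3.14, 3.14]. Speed limits (rad/s): [2.79, 2.79, 3.14, 3.14, 3.14, 3.14].

## Interface

Orientations are given as [roll, pitch, yaw] about the fixed x, y, z axes, in that order (R = Rz(yaw) Ry(pitch) Rx(roll)).
In Python, from bench import readout, snapshot, job, arm gives the robot as it stands.
- The arm moves only by the tool play_rows, never from a script. Its argument "moves" is a list of rows, each a list of 3 entries, a list of its own where there are three numbers: the shift along the tool's x, y, z in m, then the turn, a rotation vector about the tool's x, y, z in degrees, then the finger opening in m, from 0 to 0.0854. A call has 1 to 8 rows; each row shifts and turns the pose as measured when the row begins, along the tool's axes as they then stand; what a row does not reach is not made up. A row lasts 1/8 s, in which the tool goes at most 62.5 mm and 10.7 degrees, less where a joint would pass 70% of its speed; a pose out of reach is approached as far as the arm can. A call is refused whole if a number of a shift passes 0.0625 or a number of a turn 10.7, either way. A call with a gripper value outside its range is refused whole. The fingers move at their own pace and stop on an object; the grip force is fixed at half the most. Time passes only in rows, so rows that do not move let the fingers close. It gives the time, the measured TCP pose, the force and the opening at its end, in the units of the state.
- readout.observe(): the state, without advancing time (a new reading comes with each control period).
- snapshot(name): name is "side" or "top"; returns a dict with "frame" (384x512x3 uint8, red, green, blue), "range_z" (384x512 float32, m along the optical axis (not along the pixel's ray), 0 where there is no reading), "vertical_fov" (degrees; the focal length in pixels is half the picture's height over the tangent of half this angle, whatever the lens; pixels are square), "cx", "cy" (the principal point, pixels), "extrinsics" (4x4, takes a point from camera to world coordinates). Camera axes: x right, y down, z forward; pixel columns grow to the right and rows downward; lengths in m; the calibration is good to about 2 mm. A picture is of the moment at which its call begins.
- job.close_job(): hands the job in, once; it reports no verdict.
The state is a dict: "clock": time; "joint_positions": joint angles; "joint_vel": joint speeds; "joint_torque": joint torques, N m; "tcp_pos": TCP position; "eef_rot": TCP orientation; "contact_force": force on the tool from outside, world axes, zero at the start; "torque": the same for the moment, N m; "grip_width": finger opening in m.
Only numpy, scipy, OpenCV 4.12 (cv2) and the standard library are available. Lean on these libraries where they do the work, as an engineer would, in place of code of your own. Each camera call takes 0.05 s, during which the arm holds its last target. There are 200 camera calls.

## Working session

There is one attempt and no reset: what is moved stays moved. The work goes in short steps, Python scripts to look and compute and a tool call to move; the robot and the scene stay as the last step left them, time stands still between calls to the robot, and variables do not carry over. Pictures are saved under pics/ and viewed, about 8 in all and at most 12, crops included, and the job is handed in when it is done.

Besides the shell and the picture viewer there is one more tool, called after ">>>" as name(argument=value, ...), one argument or row to a line, values as JSON. play_rows: Moves the arm, as the interface text tells. Its arguments: {"type":"object","properties":{"moves":{"type":"array"}},"required":["moves"]}

```bash
mkdir -p pics; cat > h.py <<'E'
import numpy as np, cv2
from bench import readout, snapshot, job, arm
def cloud(s):
    h,w=s['range_z'].shape; f=h/2/np.tan(np.radians(s['vertical_fov'])/2)
    v,u=np.mgrid[:h,:w]; z=s['range_z']
    P=np.stack([(u-s['cx'])*z/f,(v-s['cy'])*z/f,z],-1)
    E=np.array(s['extrinsics']); W=P@E[:3,:3].T+E[:3,3]; W[z==0]=np.nan
    return W
def save(s,n): cv2.imwrite('pics/'+n,cv2.cvtColor(s['frame'],cv2.COLOR_RGB2BGR))
E
python3 - <<'E'
from h import *
o=readout.observe(); print(o); print(arm.pinch_z)
im=[]
for n in('top','side'):
    s=snapshot(n); im.append(s); print(n,s['vertical_fov'],s['cx'],s['cy'],np.round(s['extrinsics'],3).tolist())
    np.save(n+'.npy',cloud(s)); np.save(n+'_rgb.npy',s['frame'])
    save(s,n+'0.png')
E
```

```text
{'clock': 0.0, 'joint_positions': array([-1.38979285e+00,  4.87538522e-02,  9.75051220e-02,  1.62203169e+00,
       -5.77121703e-06,  1.44300275e+00]), 'joint_vel': array([ 0.00091576, -0.00107181, -0.00068356,  0.00057422,  0.00116575,
        0.00019786]), 'joint_torque': array([ 5.09886668e-04, -3.38789392e+01,  3.20010388e+01,  2.05257512e-02,
       -4.93717084e-05,  7.21937113e-06]), 'tcp_pos': array([ 0.15942417, -0.49951776,  0.23006912]), 'eef_rot': array([-1.57048546,  0.00246457, -1.26199889]), 'contact_force': array([ 0.6249371 , -0.05791101, -0.10235274]), 'torque': array([-0.02880706, -0.04780803,  0.00377634]), 'grip_width': 0.08545585045845687}
0.0187
top 55.94955575837473 255.11469769751116 195.11800310473734 [[0.008, -0.989, 0.147, 0.462], [-0.999, -0.014, -0.042, 0.028], [0.043, -0.147, -0.988, 1.238], [0.0, 0.0, 0.0, 1.0]]
side 48.97412136857807 257.63559188684013 199.56668593121987 [[-0.484, -0.638, 0.6, -0.31], [-0.875, 0.354, -0.33, 0.514], [-0.002, -0.684, -0.729, 1.227], [0.0, 0.0, 0.0, 1.0]]
```

View pics/top0.png

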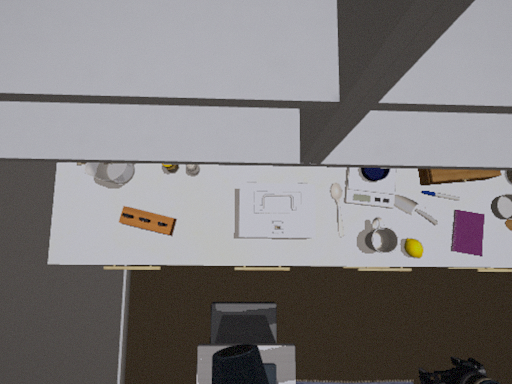

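View pics/side0.png

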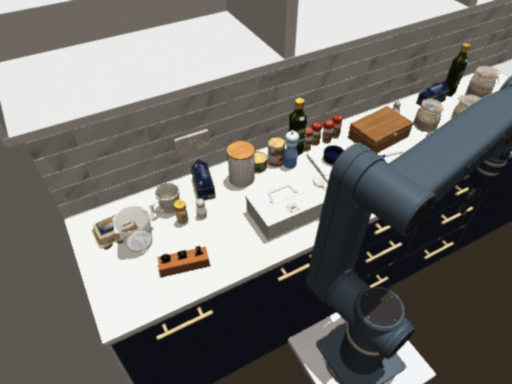

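The top view shows the stand at about (147,220), the box at (274,212) with its lock plate at (278,227), and the shaker and jar at (192,167) and (170,165). The side view agrees. Next I measure both and look at a crop of the stand.

```bash
python3 - <<'E'
from h import *
T=np.load('top.npy');R=np.load('top_rgb.npy').astype(int)
S=np.load('side.npy');RS=np.load('side_rgb.npy').astype(int)
hsv=cv2.cvtColor(R.astype(np.uint8),cv2.COLOR_RGB2HSV)
def reg(W,c,lo): # box c=(u0,v0,u1,v1)
    return W[c[1]:c[3],c[0]:c[2]].reshape(-1,3)
P=reg(T,(110,195,190,245),0); 
top=P[(P[:,2]>.036)&(P[:,2]<.052)]
print('stand',len(top),cv2.minAreaRect((top[:,:2]*1000).astype(np.float32)),np.nanmedian(top[:,2]))
k=P[P[:,2]>.055]; print('keys',np.round(k[np.argsort(k[:,1])],3).tolist())
P=reg(T,(225,170,325,250),0); b=P[(P[:,2]>.08)]
print('box',len(b),cv2.minAreaRect((b[:,:2]*1000).astype(np.float32)),np.nanmedian(b[:,2]))
P=reg(S,(230,160,345,250),0); b=P[(P[:,2]>.085)&(P[:,2]<.105)]
print('boxS',len(b),cv2.minAreaRect((b[:,:2]*1000).astype(np.float32)))
P=reg(S,(150,235,220,280),0); b=P[(P[:,2]>.036)&(P[:,2]<.05)]
print('standS',cv2.minAreaRect((b[:,:2]*1000).astype(np.float32)))
k=P[P[:,2]>.055];k=k[np.argsort(k[:,1])];print('keysS',len(k));print(np.round(k[::3],3).tolist())
for n,(u,v) in dict(salt=(192,167),jar=(170,165),mug=(380,240)).items(): print(n,T[v,u])
print('cab',[T[v,256].round(3).tolist() for v in (50,110,140,160,164,170)])
a=R[195:250,100:200].astype(np.uint8);a=cv2.resize(a,None,fx=7,fy=7,interpolation=cv2.INTER_CUBIC)
b=RS[230:290,145:225].astype(np.uint8);b=cv2.resize(b,(700,525)[::1],interpolation=cv2.INTER_CUBIC)
c=np.vstack([cv2.resize(a,(540,297)),cv2.resize(b,(540,300))]);cv2.imwrite('pics/keys.png',c[:,:,::-1])
a=R[175:250,225:325].astype(np.uint8);cv2.imwrite('pics/box.png',cv2.resize(a,None,fx=7,fy=7,interpolation=cv2.INTER_CUBIC)[:,:,::-1])
E
```

```text
stand 804 ((551.3453979492188, 332.7144775390625), (171.316650390625, 55.81132888793945), 76.69568634033203) 0.044174233264260176
keys [[0.535, 0.269, 0.071], [0.539, 0.269, 0.056], [0.537, 0.269, 0.086], [0.538, 0.27, 0.068], [0.54, 0.27, 0.084], [0.541, 0.27, 0.067], [0.534, 0.271, 0.078], [0.532, 0.271, 0.061], [0.534, 0.272, 0.088], [0.537, 0.273, 0.086], [0.54, 0.274, 0.081], [0.533, 0.275, 0.088], [0.537, 0.276, 0.086], [0.54, 0.276, 0.086], [0.543, 0.276, 0.084], [0.533, 0.278, 0.087], [0.537, 0.279, 0.086], [0.54, 0.279, 0.083], [0.543, 0.28, 0.081], [0.537, 0.281, 0.089], [0.54, 0.281, 0.089], [0.543, 0.282, 0.087], [0.534, 0.282, 0.084], [0.543, 0.284, 0.09], [0.537, 0.285, 0.087], [0.54, 0.285, 0.086], [0.551, 0.317, 0.058], [0.548, 0.318, 0.056], [0.55, 0.318, 0.069], [0.544, 0.318, 0.066], [0.547, 0.319, 0.066], [0.55, 0.319, 0.076], [0.547, 0.319, 0.075], [0.553, 0.319, 0.076], [0.544, 0.32, 0.073], [0.549, 0.321, 0.081], [0.546, 0.322, 0.078], [0.553, 0.322, 0.077], [0.546, 0.324, 0.083], [0.552, 0.325, 0.08], [0.549, 0.325, 0.078], [0.549, 0.326, 0.087], [0.552, 0.327
[... 2447 characters left out ...]
 0.074], [0.554, 0.377, 0.071], [0.557, 0.378, 0.074], [0.558, 0.379, 0.067], [0.558, 0.381, 0.057], [0.563, 0.382, 0.081], [0.559, 0.385, 0.076], [0.56, 0.387, 0.082], [0.558, 0.388, 0.08], [0.559, 0.389, 0.073], [0.561, 0.39, 0.06], [0.565, 0.392, 0.062], [0.562, 0.393, 0.061], [0.562, 0.394, 0.056], [0.562, 0.396, 0.086], [0.565, 0.397, 0.071], [0.561, 0.399, 0.072], [0.562, 0.4, 0.061], [0.565, 0.402, 0.064], [0.567, 0.404, 0.068]]
salt [0.72122809 0.18421432 0.09015003]
jar [0.72449463 0.25304115 0.09902211]
mug [ 0.49522676 -0.45357848  0.00913151]
cab [[0.662, 0.014, 0.895], [0.7, 0.002, 0.641], [0.646, 0.002, 0.64], [0.61, 0.002, 0.642], [0.606, 0.001, 0.631], [0.734, -0.026, 0.004]]
```

View pics/keys.png

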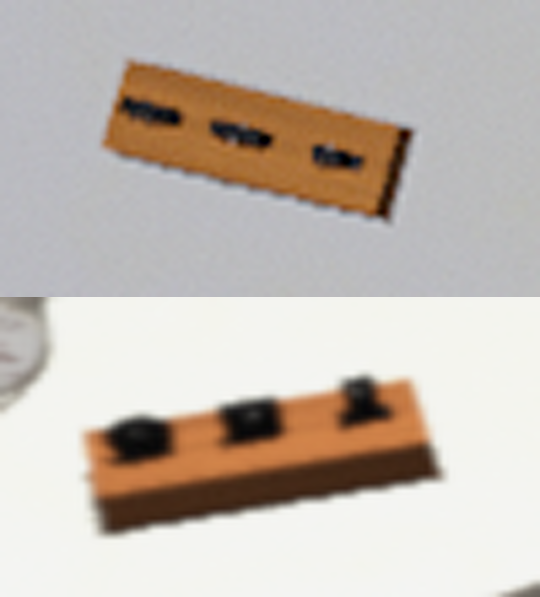

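View pics/box.png

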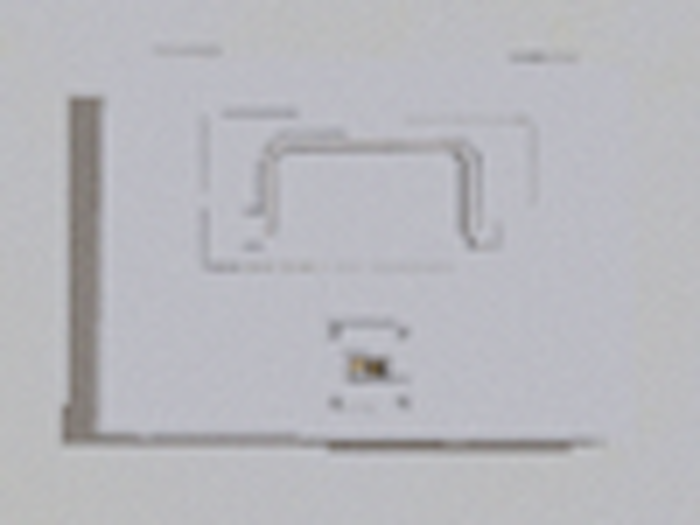

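```bash
cat > plan.py <<'E'
# plan.py x y z yawdeg n grip : rows towards the TCP pose, tool straight down
import sys,json
from h import *
from scipy.spatial.transform import Rotation as Ro
def show():
    o=readout.observe(); r=o['eef_rot']
    print('t%.2f'%o['clock'],'p',np.round(o['tcp_pos'],4),'rpy',np.round(np.degrees(r),2),'F',np.round(o['contact_force'],1),'M',np.round(o['torque'],2),'q',np.round(o['joint_positions'],2),'g',round(o['grip_width'],4))
    return o
def plan(x,y,z,yaw,n,g,lead=1.0):
    o=show(); n=int(n)
    p=np.array(o['tcp_pos']); R=Ro.from_euler('xyz',o['eef_rot']); G=Ro.from_euler('xyz',[-90,0,yaw],degrees=True)
    w=(R.inv()*G).as_rotvec()
    d=np.array([x,y,z])-p; rows=[]
    for i in range(n):
        rows.append([np.round(R.inv().apply(d/n),4).tolist(),np.round(np.degrees(w/n),1).tolist(),g]); R=R*Ro.from_rotvec(w/n)
    for k in range(0,n,8): print(json.dumps(rows[k:k+8]))
if __name__=='__main__': 
    if len(sys.argv)>1: plan(*map(float,sys.argv[1:]))
    else: show()
E
python3 - <<'E'
from h import *
T=np.load('top.npy'); print(T[225:230,275:280].mean((0,1)))
E
python3 - <<'E'
from plan import *
# yaw increasing the long way: plan in two halves by hand
o=readout.observe(); p=np.array(o['tcp_pos']); R=Ro.from_euler('xyz',o['eef_rot']); n=24
d=(np.array([.564,.387,.2])-p)/n; w=239/n
for i in range(n):
    if i%8==0: print()
    print(np.round(R.inv().apply(d),3).tolist(),end=' '); R=Ro.from_euler('z',w,degrees=True)*R
E
```

```text
[ 0.53129255 -0.09132785  0.08533058]

[-0.03, 0.001, 0.027] [-0.025, 0.001, 0.032] [-0.019, 0.001, 0.036] [-0.012, 0.001, 0.039] [-0.006, 0.001, 0.04] [0.001, 0.001, 0.041] [0.008, 0.001, 0.04] [0.015, 0.001, 0.038] 
[0.021, 0.001, 0.034] [0.027, 0.001, 0.03] [0.032, 0.001, 0.025] [0.036, 0.001, 0.019] [0.039, 0.001, 0.013] [0.04, 0.001, 0.006] [0.041, 0.001, -0.001] [0.04, 0.001, -0.008] 
[0.038, 0.001, -0.015] [0.035, 0.001, -0.021] [0.03, 0.001, -0.027] [0.025, 0.001, -0.032] [0.019, 0.001, -0.036] [0.013, 0.001, -0.038] [0.006, 0.001, -0.04] [-0.001, 0.001, -0.041]
```

>>> play_rows(
  moves=[
    [[-0.03, 0, 0.027], [0, -10, 0], 0.04],
    [[-0.025, 0, 0.032], [0, -10, 0], 0.04],
    [[-0.019, 0, 0.036], [0, -10, 0], 0.04],
    [[-0.012, 0, 0.039], [0, -10, 0], 0.04],
    [[-0.006, 0, 0.04], [0, -10, 0], 0.04],
    [[0.001, 0, 0.041], [0, -10, 0], 0.04],
    [[0.008, 0, 0.04], [0, -10, 0], 0.04],
    [[0.015, 0, 0.038], [0, -10, 0], 0.04],
  ],
)

```text
clock: 1.1
tcp_pos: [0.2885, -0.1913, 0.2261]
eef_rot: [-1.56, 0.001, 0.174]
contact_force: [0.9, 0.7, -1.1]
grip_width: 0.0403
```

>>> play_rows(
  moves=[
    [[0.021, 0, 0.034], [0, -10, 0], 0.04],
    [[0.027, 0, 0.03], [0, -10, 0], 0.04],
    [[0.032, 0, 0.025], [0, -10, 0], 0.04],
    [[0.036, 0, 0.019], [0, -10, 0], 0.04],
    [[0.039, 0, 0.013], [0, -10, 0], 0.04],
    [[0.04, 0, 0.006], [0, -10, 0], 0.04],
    [[0.041, 0, -0.001], [0, -10, 0], 0.04],
    [[0.04, 0, -0.008], [0, -10, 0], 0.04],
  ],
)

```text
clock: 2.1
tcp_pos: [0.4034, 0.1241, 0.2257]
eef_rot: [-1.566, -0.011, 1.617]
contact_force: [0.1, -0.9, 0.4]
grip_width: 0.0398
```

```bash
python3 plan.py .564 .387 .13 166.7 8 .04
```

```text
t2.10 p [0.4034 0.1241 0.2257] rpy [-89.73  -0.63  92.67] F [ 0.1 -0.9  0.4] M [-0.07 -0.03 -0.01] q [ 0.13 -0.22 -0.16  1.63  0.01  0.08] g 0.0398
[[[0.0318, 0.0122, -0.0216], [0.0, -9.3, 0.1], 0.04], [[0.0279, 0.0122, -0.0265], [0.0, -9.3, 0.1], 0.04], [[0.0233, 0.0121, -0.0306], [0.0, -9.3, 0.1], 0.04], [[0.0181, 0.0121, -0.034], [0.0, -9.3, 0.1], 0.04], [[0.0124, 0.012, -0.0364], [0.0, -9.3, 0.1], 0.04], [[0.0064, 0.012, -0.038], [0.0, -9.3, 0.1], 0.04], [[0.0002, 0.012, -0.0385], [0.0, -9.3, 0.1], 0.04], [[-0.006, 0.012, -0.0381], [0.0, -9.3, 0.1], 0.04]]
```

>>> play_rows(
  moves=[
    [[0.032, 0.012, -0.022], [0, -9.3, 0], 0.04],
    [[0.028, 0.012, -0.026], [0, -9.3, 0], 0.04],
    [[0.023, 0.012, -0.031], [0, -9.3, 0], 0.04],
    [[0.018, 0.012, -0.034], [0, -9.3, 0], 0.04],
    [[0.012, 0.012, -0.036], [0, -9.3, 0], 0.04],
    [[0.006, 0.012, -0.038], [0, -9.3, 0], 0.04],
    [[0, 0.012, -0.038], [0, -9.3, 0], 0.04],
    [[-0.006, 0.012, -0.038], [0, -9.3, 0], 0.04],
  ],
)

```text
clock: 3.1
tcp_pos: [0.56, 0.3992, 0.1241]
eef_rot: [-1.576, -0.011, 2.963]
contact_force: [-0.1, -0.3, 1.0]
grip_width: 0.04
```

```bash
python3 plan.py .564 .387 .1 166.7 2 .04; python3 - <<'E'
from h import *
s=snapshot('side');a=s['frame'][215:290,130:230];cv2.imwrite('pics/near.png',cv2.resize(a,None,fx=7,fy=7,interpolation=cv2.INTER_CUBIC)[:,:,::-1])
E
```

```text
t3.10 p [0.56   0.3992 0.1241] rpy [-90.29  -0.61 169.78] F [-0.1 -0.3  1. ] M [-0.04 -0.05  0.05] q [ 0.52  0.49  0.42  1.5   0.01 -0.88] g 0.04
[[[-0.0032, 0.012, 0.0057], [0.1, 1.5, 0.3], 0.04], [[-0.0033, 0.012, 0.0056], [0.1, 1.5, 0.3], 0.04]]
```

View pics/near.png

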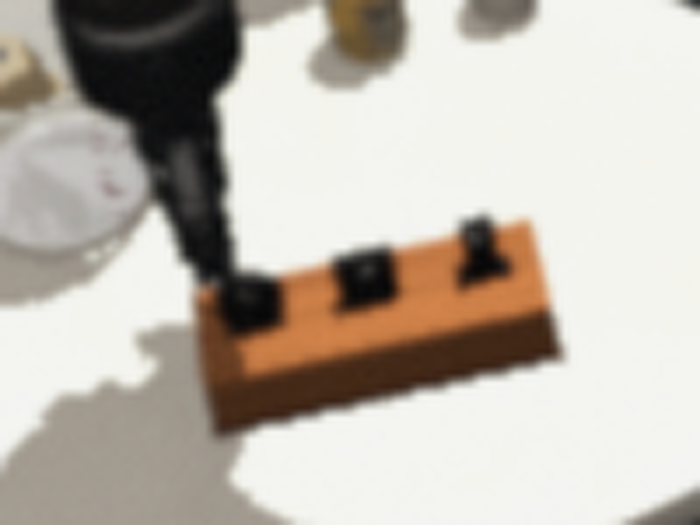

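The crop shows the round key leftmost at (250,300), with the fingers just above it. Square is in the middle and narrow on the right.

>>> play_rows(
  moves=[
    [[-0.003, 0.008, 0.006], [0, 1.5, 0.3], 0.04],
    [[-0.003, 0.008, 0.006], [0, 1.5, 0.3], 0.04],
    [[0, 0, 0], [0, 0, 0], 0.04],
  ],
)

```text
clock: 3.52
tcp_pos: [0.5625, 0.3878, 0.0989]
eef_rot: [-1.572, -0.007, 2.911]
contact_force: [-0.5, 0.7, -0.0]
grip_width: 0.04
```

```bash
python3 plan.py .564 .387 .049 166.7 4 .04; python3 - <<'E'
from h import *
for n in('top','side'):
    W=cloud(snapshot(n)); d=np.hypot(W[...,0]-.564,W[...,1]-.387); m=(d<.022)&(W[...,2]>.055)&(W[...,2]<.086); k=W[m]
    print(n,len(k),np.round(np.nanmedian(k,0),4) if len(k) else '')
E
```

```text
t3.52 p [0.5625 0.3878 0.0989] rpy [-90.06  -0.38 166.8 ] F [-0.5  0.7 -0. ] M [-0.01  0.01  0.01] q [ 0.5   0.48  0.35  1.45  0.01 -0.84] g 0.04
[[[-0.0005, 0.0125, 0.0001], [0.0, 0.0, 0.1], 0.04], [[-0.0005, 0.0125, 0.0001], [0.0, 0.0, 0.1], 0.04], [[-0.0004, 0.0125, 0.0001], [0.0, 0.0, 0.1], 0.04], [[-0.0004, 0.0125, 0.0001], [0.0, 0.0, 0.1], 0.04]]
top 34 [0.5637 0.3829 0.078 ]
side 35 [0.559  0.385  0.0663]
```

>>> play_rows(
  moves=[
    [[-0.0005, 0.0125, 0], [0, 0, 0.1], 0.04],
    [[-0.0005, 0.0125, 0], [0, 0, 0.1], 0.04],
    [[-0.0005, 0.0125, 0], [0, 0, 0.1], 0.04],
    [[0, 0.0115, 0], [0, 0, 0.1], 0.04],
    [[0, 0, 0], [0, 0, 0], 0.04],
  ],
)

```text
clock: 4.25
tcp_pos: [0.5646, 0.388, 0.0492]
eef_rot: [-1.575, 0.003, 2.911]
contact_force: [0.8, -0.1, 0.4]
grip_width: 0.0401
```

```bash
python3 plan.py .564 .387 .0495 166.7 1 .04
```

```text
t4.25 p [0.5646 0.388  0.0492] rpy [-90.23   0.2  166.81] F [ 0.8 -0.1  0.4] M [-0.06  0.03  0.02] q [ 0.5   0.49  0.27  1.34  0.   -0.84] g 0.0401
[[[0.0004, -0.0003, 0.0011], [0.2, 0.1, -0.2], 0.04]]
```

>>> play_rows(
  moves=[
    [[0, 0, 0.001], [0.2, 0, -0.2], 0.02],
    [[0, 0, 0], [0, 0, 0], 0.02],
    [[0, 0, 0], [0, 0, 0], 0.0],
    [[0, 0, 0], [0, 0, 0], 0.0],
    [[0, 0, 0], [0, 0, 0], 0.0],
    [[0, 0, 0], [0, 0, 0], 0.0],
  ],
)

```text
clock: 5.0
tcp_pos: [0.5655, 0.3877, 0.0509]
eef_rot: [-1.573, 0.002, 2.912]
contact_force: [-0.6, 0.2, -0.2]
grip_width: 0.0092
```

```bash
python3 plan.py
```

```text
t5.00 p [0.5655 0.3877 0.0509] rpy [-9.0130e+01  1.1000e-01  1.6682e+02] F [-0.6  0.2 -0.2] M [-0.01  0.04 -0.  ] q [ 0.5   0.49  0.28  1.35  0.   -0.84] g 0.0092
```

>>> play_rows(
  moves=[
    [[0, -0.008, 0], [0, 0, 0], 0.0],
    [[0, -0.012, 0], [0, 0, 0], 0.0],
    [[0, -0.015, 0], [0, 0, 0], 0.0],
    [[0, -0.02, 0], [0, 0, 0], 0.0],
    [[0, -0.025, 0], [0, 0, 0], 0.0],
    [[0, -0.015, 0], [0, 0, 0], 0.0],
  ],
)

```text
clock: 5.75
tcp_pos: [0.5652, 0.3875, 0.1525]
eef_rot: [-1.574, 0.003, 2.912]
contact_force: [-0.4, 0.4, -0.1]
grip_width: 0.0092
```

```bash
python3 plan.py .531 -.092 .17 180 13 0
```

```text
t5.75 p [0.5652 0.3875 0.1525] rpy [-90.18   0.17 166.82] F [-0.4  0.4 -0.1] M [0.07 0.02 0.02] q [ 0.5   0.47  0.45  1.54  0.   -0.84] g 0.0092
[[[-0.0059, -0.0014, 0.0365], [0.0, -1.0, -0.0], 0.0], [[-0.0052, -0.0014, 0.0366], [0.0, -1.0, -0.0], 0.0], [[-0.0046, -0.0014, 0.0367], [0.0, -1.0, -0.0], 0.0], [[-0.0039, -0.0014, 0.0368], [0.0, -1.0, -0.0], 0.0], [[-0.0033, -0.0014, 0.0368], [0.0, -1.0, -0.0], 0.0], [[-0.0026, -0.0014, 0.0369], [0.0, -1.0, -0.0], 0.0], [[-0.0019, -0.0014, 0.0369], [0.0, -1.0, -0.0], 0.0], [[-0.0013, -0.0014, 0.037], [0.0, -1.0, -0.0], 0.0]]
[[[-0.0006, -0.0014, 0.037], [0.0, -1.0, -0.0], 0.0], [[0.0, -0.0014, 0.037], [0.0, -1.0, -0.0], 0.0], [[0.0007, -0.0014, 0.037], [0.0, -1.0, -0.0], 0.0], [[0.0013, -0.0014, 0.037], [0.0, -1.0, -0.0], 0.0], [[0.002, -0.0014, 0.0369], [0.0, -1.0, -0.0], 0.0]]
```

>>> play_rows(
  moves=[
    [[-0.006, -0.004, 0.037], [0, -1, 0], 0.0],
    [[-0.005, -0.004, 0.037], [0, -1, 0], 0.0],
    [[-0.005, -0.002, 0.037], [0, -1, 0], 0.0],
    [[-0.004, -0.001, 0.037], [0, -1, 0], 0.0],
    [[-0.003, -0.001, 0.037], [0, -1, 0], 0.0],
    [[-0.003, -0.001, 0.037], [0, -1, 0], 0.0],
    [[-0.002, -0.001, 0.037], [0, -1, 0], 0.0],
    [[-0.001, -0.001, 0.037], [0, -1, 0], 0.0],
  ],
)

```text
clock: 6.75
tcp_pos: [0.5463, 0.0858, 0.1735]
eef_rot: [-1.577, 0.013, 3.062]
contact_force: [0.2, 0.6, -0.5]
grip_width: 0.0089
```

```bash
python3 plan.py .531 -.092 .17 180 5 0; python3 - <<'E'
from h import *
s=snapshot('side');save(s,'b1.png');W=cloud(s);np.save('side1.npy',W);np.save('side1_rgb.npy',s['frame'])
s2=snapshot('top');W2=cloud(s2);np.save('top1_rgb.npy',s2['frame'])
a=cv2.resize(s['frame'][155:245,235:355],(720,540),interpolation=cv2.INTER_CUBIC);cv2.imwrite('pics/lock.png',a[:,:,::-1])
E
```

```text
t6.75 p [0.5463 0.0858 0.1735] rpy [-90.36   0.72 175.46] F [ 0.2  0.6 -0.5] M [-0.03  0.06 -0.  ] q [ 0.03  0.1   0.04  1.5   0.   -1.46] g 0.0089
[[[0.0002, 0.0005, 0.0357], [0.1, -0.9, -0.1], 0.0], [[0.0008, 0.0005, 0.0357], [0.1, -0.9, -0.1], 0.0], [[0.0014, 0.0006, 0.0357], [0.1, -0.9, -0.1], 0.0], [[0.0019, 0.0006, 0.0356], [0.1, -0.9, -0.1], 0.0], [[0.0025, 0.0007, 0.0356], [0.1, -0.9, -0.1], 0.0]]
```

View pics/lock.png

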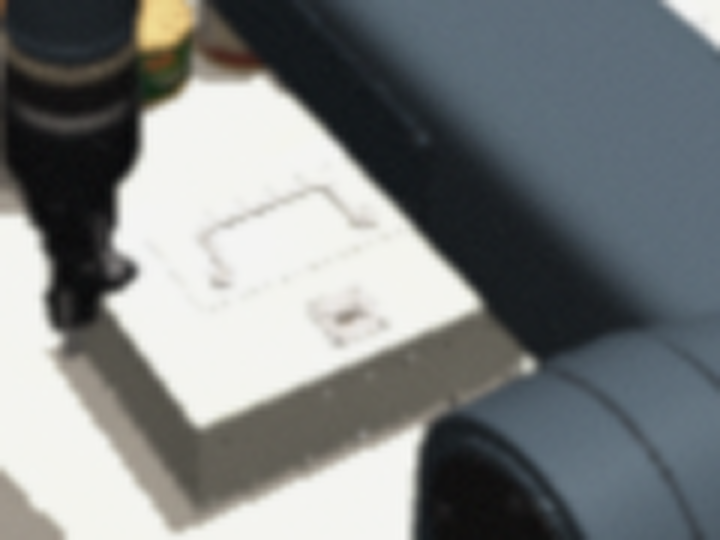

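The crop shows the key held at (75,320), clear of the box, and the lock slot at (347,316), which is full-image (292.8,207.7).

```bash
python3 - <<'E'
from h import *
def ray(s,u,v,z):
    h=384;f=h/2/np.tan(np.radians(s['vertical_fov'])/2);E=np.array(s['extrinsics'])
    d=E[:3,:3]@np.array([(u-s['cx'])/f,(v-s['cy'])/f,1]);c=E[:3,3];return c+d*(z-c[2])/d[2]
for n,file,(u,v) in(('top','top_rgb.npy',(277.4,227.3)),('side','side1_rgb.npy',(292.8,207.7))):
    s=snapshot(n);g=cv2.cvtColor(np.load(file),cv2.COLOR_RGB2GRAY).astype(float)
    a,b=int(round(u)),int(round(v));w=g[b-2:b+3,a-3:a+4];print(w.astype(int))
    k=np.clip(np.percentile(w,70)-w,0,None);vv,uu=np.mgrid[b-2:b+3,a-3:a+4];U,V=(k*uu).sum()/k.sum(),(k*vv).sum()/k.sum()
    print(n,U,V,ray(s,U,V,.092).round(4))
S=np.load('side1.npy')
# box front-edge/left-edge from side: lid-top points
P=S[155:245,235:340].reshape(-1,3);P=P[(abs(P[:,2]-.094)<.004)];print(np.nanpercentile(P,[1,99],axis=0).round(3))
# gripped key head points
P=S.reshape(-1,3);m=(abs(P[:,0]-.546)<.03)&(abs(P[:,1]-.086)<.03)&(P[:,2]<.215)&(P[:,2]>.12);Q=P[m];Q=Q[np.argsort(Q[:,2])];print(len(Q),Q[::4].round(3).tolist())
E
```

```text
[[169 160 160 168 179 178 180]
 [169 139 139 123 126 122 154]
 [169 145 148  99  89  79 149]
 [166 140 155 129 113  97 138]
 [172 151 154 154 157 154 158]]
top 277.76843467011633 227.14586028460533 [ 0.5305 -0.0931  0.092 ]
[[228 216 203 190 184 203 224]
 [204 175 155 149 167 187 209]
 [205 167 157 175 208 220 225]
 [219 208 210 220 228 231 227]
 [215 219 226 228 229 230 222]]
side 292.56473829201104 207.26323844505666 [ 0.5284 -0.092   0.092 ]
[[ 0.496 -0.164  0.09 ]
 [ 0.668  0.029  0.098]]
72 [[0.546, 0.085, 0.135], [0.548, 0.091, 0.142], [0.545, 0.089, 0.149], [0.545, 0.093, 0.157], [0.545, 0.092, 0.16], [0.538, 0.092, 0.173], [0.53, 0.089, 0.179], [0.532, 0.087, 0.18], [0.535, 0.097, 0.184], [0.528, 0.093, 0.189], [0.527, 0.086, 0.19], [0.528, 0.093, 0.193], [0.548, 0.102, 0.194], [0.534, 0.098, 0.195], [0.535, 0.097, 0.198], [0.531, 0.095, 0.2], [0.55, 0.096, 0.203], [0.534, 0.093, 0.207]]
```

>>> play_rows(
  moves=[
    [[0, 0, 0.035], [0, -0.9, 0], 0.0],
    [[0.001, 0, 0.035], [0, -0.9, 0], 0.0],
    [[0.001, 0, 0.035], [0, -0.9, 0], 0.0],
    [[0.002, 0, 0.035], [0, -0.9, 0], 0.0],
    [[0.002, 0, 0.035], [0, -0.9, 0], 0.0],
    [[0, 0, 0], [0, 0, 0], 0.0],
  ],
)

```text
clock: 7.7
tcp_pos: [0.5347, -0.0842, 0.1729]
eef_rot: [-1.58, 0.016, -3.13]
contact_force: [0.6, 0.7, 0.1]
grip_width: 0.009
```

```bash
python3 plan.py .531 -.092 .14 180 2 0; python3 - <<'E'
from h import *
s=snapshot('side');W=cloud(s)
g=s['frame'][170:230,255:335]
a=cv2.resize(g,(800,600),interpolation=cv2.INTER_CUBIC);cv2.imwrite('pics/over.png',a[:,:,::-1])
E
```

```text
t7.70 p [ 0.5347 -0.0842  0.1729] rpy [ -90.55    0.89 -179.33] F [0.6 0.7 0.1] M [0.03 0.05 0.02] q [-0.29  0.07  0.01  1.49  0.01 -1.87] g 0.009
[[[0.0022, 0.0164, 0.004], [0.3, 0.3, -0.4], 0.0], [[0.002, 0.0164, 0.004], [0.3, 0.3, -0.4], 0.0]]
```

View pics/over.png

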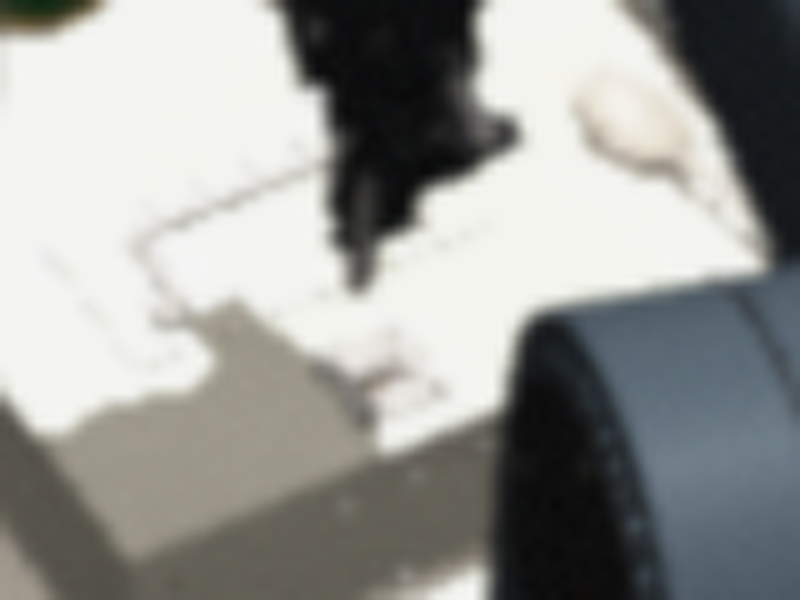

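The crop shows the blade tip at (358,290) and the lock slot at (385,377), so the key still has to go about 8 mm to the right (-y) and down.

```bash
cat >> h.py <<'E'
def ray(s,u,v,z):
    h=384;f=h/2/np.tan(np.radians(s['vertical_fov'])/2);E=np.array(s['extrinsics'])
    d=E[:3,:3]@np.array([(u-s['cx'])/f,(v-s['cy'])/f,1]);c=E[:3,3];return c+d*(z-c[2])/d[2]
E
python3 - <<'E'
from h import *
s=snapshot('side');W=cloud(s)
for z in(.130,.134,.138): print(ray(s,290.8,199,z).round(4))
P=W.reshape(-1,3);m=(abs(P[:,0]-.535)<.03)&(abs(P[:,1]+.084)<.03)&(P[:,2]<.17)&(P[:,2]>.11);Q=P[m];print(Q[np.argsort(Q[:,2])].round(3).tolist())
E
python3 plan.py .530 -.0925 .142 180 3 0
```

```text
[ 0.5372 -0.0874  0.13  ]
[ 0.5341 -0.0852  0.134 ]
[ 0.531 -0.083  0.138]
[[0.536, -0.083, 0.133], [0.533, -0.077, 0.14], [0.531, -0.084, 0.142], [0.532, -0.08, 0.144], [0.533, -0.084, 0.146], [0.532, -0.075, 0.147], [0.536, -0.078, 0.151], [0.528, -0.077, 0.154], [0.53, -0.074, 0.154], [0.53, -0.082, 0.155], [0.532, -0.088, 0.155], [0.531, -0.079, 0.155], [0.533, -0.084, 0.156], [0.536, -0.077, 0.157], [0.532, -0.079, 0.159], [0.531, -0.07, 0.166]]
t7.80 p [ 0.5347 -0.0824  0.173 ] rpy [ -90.6     0.89 -179.2 ] F [-0.6  0.6 -0.5] M [-0.03  0.07 -0.01] q [-0.29  0.07  0.01  1.5   0.01 -1.87] g 0.0087
[[[0.0018, 0.0103, 0.0035], [0.2, 0.3, -0.3], 0.0], [[0.0017, 0.0103, 0.0034], [0.2, 0.3, -0.3], 0.0], [[0.0016, 0.0103, 0.0034], [0.2, 0.3, -0.3], 0.0]]
```

>>> play_rows(
  moves=[
    [[0.0018, 0.01, 0.0035], [0.2, 0.3, -0.3], 0.0],
    [[0.0017, 0.01, 0.0035], [0.2, 0.3, -0.3], 0.0],
    [[0.0016, 0.01, 0.0034], [0.2, 0.3, -0.3], 0.0],
    [[0, 0, 0], [0, 0, 0], 0.0],
  ],
)

```text
clock: 8.3
tcp_pos: [0.5295, -0.0894, 0.1397]
eef_rot: [-1.572, -0.003, -3.139]
contact_force: [0.9, 0.1, 0.2]
grip_width: 0.009
```

```bash
python3 plan.py .530 -.0925 .136 180 2 0
```

```text
t8.30 p [ 0.5295 -0.0894  0.1397] rpy [ -90.06   -0.19 -179.86] F [0.9 0.1 0.2] M [ 0.02 -0.02  0.01] q [-0.29  0.08 -0.05  1.45 -0.   -1.87] g 0.009
[[[-0.0003, 0.0018, 0.0015], [0.0, 0.1, 0.1], 0.0], [[-0.0003, 0.0018, 0.0015], [0.0, 0.1, 0.1], 0.0]]
```

>>> play_rows(
  moves=[
    [[0, 0.001, 0.003], [0, 0, 0], 0.0],
    [[0, 0.001, 0.001], [0, 0, 0], 0.0],
    [[0, 0, 0], [0, 0, 0], 0.0],
  ],
)

```text
clock: 8.68
tcp_pos: [0.5298, -0.0938, 0.138]
eef_rot: [-1.572, -0.003, -3.139]
contact_force: [0.4, 0.4, -0.2]
grip_width: 0.0089
```

```bash
python3 plan.py .530 -.0925 .134 180 2 0; python3 - <<'E'
from h import *
s=snapshot('side');g=s['frame'][180:225,265:325]
a=cv2.resize(g,(800,600),interpolation=cv2.INTER_CUBIC);cv2.imwrite('pics/over2.png',a[:,:,::-1])
E
```

```text
t8.68 p [ 0.5298 -0.0938  0.138 ] rpy [-9.0050e+01 -1.4000e-01 -1.7987e+02] F [ 0.4  0.4 -0.2] M [-0.01 -0.02  0.01] q [-0.3   0.08 -0.05  1.44  0.   -1.87] g 0.0089
[[[-0.0001, 0.002, -0.0006], [0.0, 0.1, 0.1], 0.0], [[-0.0001, 0.002, -0.0006], [0.0, 0.1, 0.1], 0.0]]
```

View pics/over2.png

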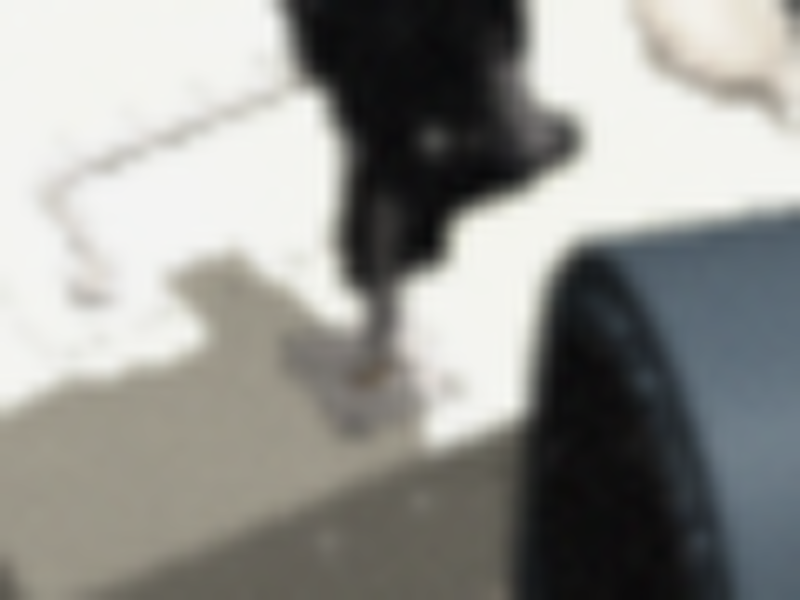

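The crop shows the blade tip directly over the slot at (375,370), so I start inserting.

>>> play_rows(
  moves=[
    [[0, 0.004, -0.001], [0, 0, 0], 0.0],
    [[0, 0.004, 0], [0, 0, 0], 0.0],
    [[0, 0.004, 0], [0, 0, 0], 0.0],
  ],
)

```text
clock: 9.1
tcp_pos: [0.5303, -0.0928, 0.1261]
eef_rot: [-1.571, -0.001, -3.139]
contact_force: [0.0, 0.0, 0.1]
grip_width: 0.0085
```

```bash
python3 plan.py
```

```text
t9.10 p [ 0.5303 -0.0928  0.1261] rpy [-9.0020e+01 -5.0000e-02 -1.7987e+02] F [0.  0.  0.1] M [ 0.01 -0.03 -0.03] q [-0.3   0.09 -0.07  1.42  0.   -1.87] g 0.0085
```

>>> play_rows(
  moves=[
    [[0, 0.004, 0], [0, 0, 0], 0.0],
    [[0, 0.004, 0], [0, 3, 0], 0.0],
    [[0, 0.003, 0], [0, -5, 0], 0.0],
    [[0, 0.003, 0], [0, 5, 0], 0.0],
  ],
)

```text
clock: 9.6
tcp_pos: [0.5311, -0.0927, 0.1134]
eef_rot: [-1.571, 0.002, 3.091]
contact_force: [-3.2, -0.3, 11.0]
grip_width: 0.0091
```

```bash
python3 plan.py
```

```text
t9.60 p [ 0.5311 -0.0927  0.1134] rpy [-9.0010e+01  1.1000e-01  1.7709e+02] F [-3.2 -0.3 11. ] M [-0.02  0.75  0.01] q [-0.3   0.09 -0.09  1.39  0.   -1.82] g 0.0091
```

>>> play_rows(
  moves=[
    [[0.0005, 0.003, 0], [0, -7, 0], 0.0],
    [[0, 0.003, 0], [0, 9, 0], 0.0],
    [[0, 0.003, 0], [0, -9, 0], 0.0],
    [[0, 0.003, 0], [0, 9, 0], 0.0],
  ],
)

```text
clock: 10.1
tcp_pos: [0.5311, -0.0935, 0.1084]
eef_rot: [-1.568, 0.006, 3.056]
contact_force: [-3.4, 1.1, 7.8]
grip_width: 0.0091
```

```bash
python3 plan.py
```

```text
t10.10 p [ 0.5311 -0.0935  0.1084] rpy [-89.85   0.37 175.09] F [-3.4  1.1  7.8] M [0.23 0.89 0.05] q [-0.3   0.09 -0.11  1.37 -0.   -1.78] g 0.0091
```

>>> play_rows(
  moves=[
    [[0.0005, 0.003, 0], [0, -9, 0], 0.0],
    [[0.0005, 0.003, 0], [0, 9, 0], 0.0],
    [[0, 0.003, 0], [0, -9, 0], 0.0],
    [[0, 0.003, 0], [0, 9, 0], 0.0],
    [[0, 0.003, 0], [0, -9, 0], 0.0],
    [[0, 0.003, 0], [0, 9, 0], 0.0],
  ],
)

```text
clock: 10.85
tcp_pos: [0.5309, -0.0917, 0.1044]
eef_rot: [-1.57, 0.015, 3.058]
contact_force: [-4.7, 2.0, 7.9]
grip_width: 0.0091
```

```bash
python3 plan.py
```

```text
t10.85 p [ 0.5309 -0.0917  0.1044] rpy [-89.93   0.83 175.23] F [-4.7  2.   7.9] M [0.47 1.08 0.06] q [-0.3   0.08 -0.12  1.36  0.   -1.78] g 0.0091
```

>>> play_rows(
  moves=[
    [[0.001, 0.004, 0], [0, -9, 0.5], 0.0],
    [[0.001, 0.004, 0], [0, 9, 0.3], 0.0],
    [[0, 0.004, 0], [0, -9, 0], 0.0],
    [[0, 0.004, 0], [0, 9, 0], 0.0],
    [[0, 0.004, 0], [0, -9, 0], 0.0],
    [[0, 0.004, 0], [0, 5, 0], 0.0],
  ],
)

```text
clock: 11.6
tcp_pos: [0.5307, -0.0918, 0.0997]
eef_rot: [-1.565, 0.039, 3.13]
contact_force: [-6.9, 2.2, 16.1]
grip_width: 0.0089
```

```bash
python3 plan.py .530 -.0925 .098 180 1 0
```

```text
t11.60 p [ 0.5307 -0.0918  0.0997] rpy [-89.67   2.26 179.36] F [-6.9  2.2 16.1] M [0.52 1.77 0.11] q [-0.3   0.05 -0.16  1.32  0.01 -1.86] g 0.0089
[[[0.0007, 0.0017, 0.0007], [-0.3, -0.6, -2.3], 0.0]]
```

>>> play_rows(
  moves=[
    [[0.001, 0.002, 0], [-0.3, -4, -1.5], 0.0],
    [[0, 0.004, 0], [0, 7, -1], 0.0],
    [[0, 0.004, 0], [0, -4, -0.5], 0.0],
    [[0, 0.005, 0], [0, 0, 0], 0.0],
  ],
)

```text
clock: 12.1
tcp_pos: [0.5317, -0.092, 0.0997]
eef_rot: [-1.567, -0.004, -3.135]
contact_force: [-9.5, 2.7, 23.0]
grip_width: 0.0095
```

```bash
python3 plan.py .530 -.0925 .098 180 1 0
```

```text
t12.10 p [ 0.5317 -0.092   0.0997] rpy [ -89.77   -0.22 -179.6 ] F [-9.5  2.7 23. ] M [ 0.61  2.15 -0.02] q [-0.29  0.1  -0.11  1.37 -0.   -1.87] g 0.0095
[[[0.0017, 0.0017, 0.0005], [-0.2, 0.4, 0.2], 0.0]]
```

The key stopped at z 0.0997 against 23 N, at the expected home height of about 0.1005, so I turn it clockwise.

>>> play_rows(
  moves=[
    [[0.0015, 0.001, 0.0005], [0, 5, 0], 0.0],
    [[0, 0.001, 0], [0, 8, 0], 0.0],
    [[0, 0.001, 0], [0, 8, 0], 0.0],
    [[0, 0.001, 0], [0, 8, 0], 0.0],
  ],
)

```text
clock: 12.6
tcp_pos: [0.5308, -0.0921, 0.1]
eef_rot: [-1.567, 0.002, 2.628]
contact_force: [-2.3, 0.5, 5.1]
grip_width: 0.009
```

```bash
python3 plan.py .530 -.0925 .0995 90 6 0
```

```text
t12.60 p [ 0.5308 -0.0921  0.1   ] rpy [-8.9770e+01  1.3000e-01  1.5056e+02] F [-2.3  0.5  5.1] M [0.11 0.47 0.09] q [-0.29  0.09 -0.11  1.36 -0.   -1.35] g 0.009
[[[0.0001, 0.0001, 0.0001], [-0.0, 10.1, -0.0], 0.0], [[0.0001, 0.0001, 0.0001], [-0.0, 10.1, -0.0], 0.0], [[0.0, 0.0001, 0.0001], [-0.0, 10.1, -0.0], 0.0], [[0.0, 0.0001, 0.0001], [-0.0, 10.1, -0.0], 0.0], [[-0.0, 0.0001, 0.0001], [-0.0, 10.1, -0.0], 0.0], [[-0.0, 0.0001, 0.0001], [-0.0, 10.1, -0.0], 0.0]]
```

>>> play_rows(
  moves=[
    [[0, 0, 0], [0, 10, 0], 0.0],
    [[0, 0, 0], [0, 10, 0], 0.0],
    [[0, 0, 0], [0, 10, 0], 0.0],
    [[0, 0, 0], [0, 10, 0], 0.0],
    [[0, 0, 0], [0, 10, 0], 0.0],
    [[0, 0, 0], [0, 8, 0], 0.0],
  ],
)

```text
clock: 13.35
tcp_pos: [0.5301, -0.0913, 0.1001]
eef_rot: [-1.57, 0.003, 1.584]
contact_force: [-0.8, -0.6, 0.3]
grip_width: 0.0092
```

```bash
python3 plan.py .530 -.0925 .0995 87 1 0
```

```text
t13.35 p [ 0.5301 -0.0913  0.1001] rpy [-89.95   0.2   90.75] F [-0.8 -0.6  0.3] M [-0.02  0.03  0.1 ] q [-0.29  0.09 -0.11  1.36 -0.   -0.31] g 0.0092
[[[-0.0012, 0.0006, 0.0001], [-0.0, 3.7, -0.2], 0.0]]
```

>>> play_rows(
  moves=[
    [[-0.001, 0, 0], [0, 3, 0], 0.0],
    [[0, -0.002, 0], [0, 1, 0], 0.0],
    [[0, -0.002, -0.0004], [0.8, 0, 0], 0.0],
    [[0, -0.002, -0.0004], [0.8, 0, 0], 0.0],
    [[0, -0.002, -0.0004], [0.8, 0, 0], 0.0],
    [[0, -0.002, -0.0004], [0.8, 0, 0], 0.0],
  ],
)

```text
clock: 14.1
tcp_pos: [0.5318, -0.0914, 0.1076]
eef_rot: [-1.509, 0.001, 1.514]
contact_force: [1.3, 0.3, -5.3]
grip_width: 0.0091
```

```bash
python3 plan.py; python3 - <<'E'
from h import *
s=snapshot('side');g=s['frame'][155:245,235:355]
a=cv2.resize(g,(720,540),interpolation=cv2.INTER_CUBIC);cv2.imwrite('pics/lift.png',a[:,:,::-1])
E
```

```text
t14.10 p [ 0.5318 -0.0914  0.1076] rpy [-8.646e+01  7.000e-02  8.676e+01] F [ 1.3  0.3 -5.3] M [ 0.01 -0.47  0.13] q [-0.29  0.16 -0.03  1.44 -0.02 -0.23] g 0.0091
```

View pics/lift.png

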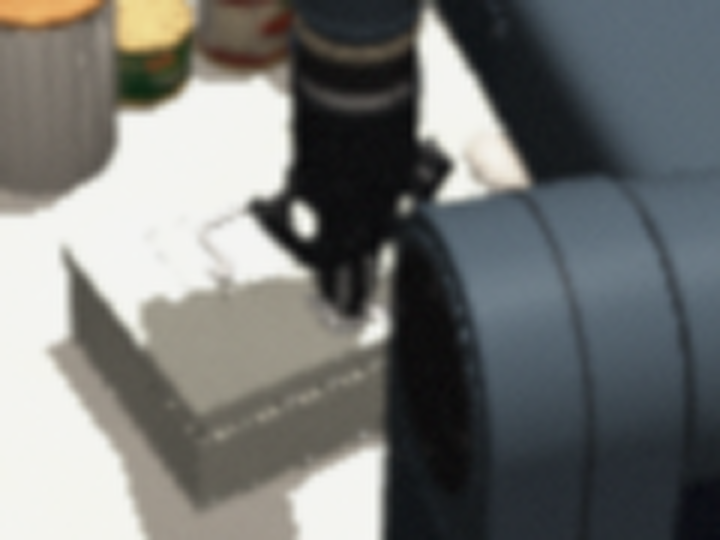

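The crop shows the key turned in the grip and a thin bright seam along the lid's front edge, from (205,435) to (380,370), so the lid is starting to rise.

>>> play_rows(
  moves=[
    [[0, -0.0024, -0.0004], [0.8, 0, 0], 0.0],
    [[0, -0.0024, -0.0004], [0.8, 0, 0], 0.0],
    [[0, -0.0024, -0.0004], [0.8, 0, 0], 0.0],
    [[0, -0.0024, -0.0004], [0.8, 0, 0], 0.0],
    [[0, -0.0024, -0.0004], [0.8, 0, 0], 0.0],
    [[0, -0.0024, -0.0004], [0.8, 0, 0], 0.0],
    [[0, -0.0024, -0.0004], [0.8, 0, 0], 0.0],
  ],
)

```text
clock: 15.02
tcp_pos: [0.5364, -0.0915, 0.1246]
eef_rot: [-1.403, 0.001, 1.514]
contact_force: [0.7, 0.4, -5.4]
grip_width: 0.0089
```

```bash
cat > lid.py <<'E'
from plan import *
show()
for n in('side','top'):
    W=cloud(snapshot(n)).reshape(-1,3)
    for y0,y1 in((-.02,.025),(-.21,-.15)):
        m=(W[:,1]>y0)&(W[:,1]<y1)&(W[:,0]>.505)&(W[:,0]<.66)&(W[:,2]>.085)&(W[:,2]<.15);Q=W[m]
        if len(Q)<30: continue
        for _ in range(3):
            c=np.polyfit(Q[:,0],Q[:,2],1);r=Q[:,2]-np.polyval(c,Q[:,0]);Q=Q[abs(r)<max(.003,1.5*r.std())]
        th=-np.arctan(c[0]);print(n,y0,len(Q),'lid angle %.3f rise %.1f mm'%(th,174*np.sin(th)),'resid',r.std().round(4))
E
python3 lid.py
```

```text
t15.03 p [ 0.5364 -0.0915  0.1246] rpy [-8.039e+01  5.000e-02  8.677e+01] F [ 0.7  0.4 -5.4] M [ 0.01 -0.58  0.09] q [-0.27  0.29  0.14  1.59 -0.04 -0.21] g 0.0089
side -0.02 280 lid angle 0.173 rise 30.0 mm resid 0.0015
top -0.02 592 lid angle 0.176 rise 30.4 mm resid 0.0015
```

>>> play_rows(
  moves=[
    [[0, -0.0023, -0.0004], [0.9, 0, 0], 0.0],
    [[0, -0.0023, -0.0004], [0.9, 0, 0], 0.0],
    [[0, -0.0023, -0.0004], [0.9, 0, 0], 0.0],
    [[0, -0.0023, -0.0004], [0.8, 0, 0], 0.0],
    [[0, 0, 0], [0, 0, 0], 0.0],
    [[0, 0, 0], [0, 0, 0], 0.0],
  ],
)

```text
clock: 15.88
tcp_pos: [0.5401, -0.0916, 0.1338]
eef_rot: [-1.337, 0.001, 1.515]
contact_force: [-0.3, 0.6, -4.2]
grip_width: 0.009
```

```bash
python3 lid.py
```

```text
t15.88 p [ 0.5401 -0.0916  0.1338] rpy [-7.663e+01  3.000e-02  8.678e+01] F [-0.3  0.6 -4.2] M [ 0.06 -0.55  0.14] q [-0.26  0.37  0.25  1.68 -0.05 -0.2 ] g 0.009
side -0.02 274 lid angle 0.237 rise 40.8 mm resid 0.0015
top -0.02 603 lid angle 0.236 rise 40.8 mm resid 0.0015
```

>>> play_rows(
  moves=[
    [[0, 0, 0], [0, 0, 0], 0.0],
    [[0, 0, 0], [0, 0, 0], 0.0],
    [[0, 0, 0], [0, 0, 0], 0.0],
    [[0, 0, 0], [0, 0, 0], 0.0],
  ],
)

```text
clock: 16.48
tcp_pos: [0.5401, -0.0916, 0.1339]
eef_rot: [-1.339, 0.001, 1.515]
contact_force: [1.5, -0.3, -5.6]
grip_width: 0.0094
```

```bash
python3 lid.py; python3 - <<'E'
from h import *
s=snapshot('side');save(s,'end.png')
E
```

```text
t16.48 p [ 0.5401 -0.0916  0.1339] rpy [-7.670e+01  4.000e-02  8.678e+01] F [ 1.5 -0.3 -5.6] M [-0.02 -0.6   0.16] q [-0.26  0.37  0.25  1.68 -0.05 -0.2 ] g 0.0094
side -0.02 280 lid angle 0.234 rise 40.3 mm resid 0.0013
top -0.02 597 lid angle 0.238 rise 41.1 mm resid 0.0015
```

View pics/end.png

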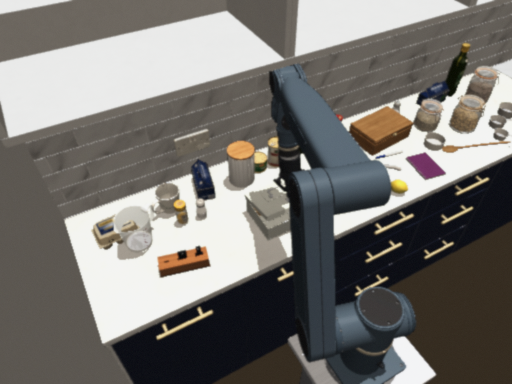

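The final view shows the lid raised at (270,205). The two other keys are still in the stand at (182,255) and (198,250), and the shaker (200,207) and jar (181,211) are upright. The mug is hidden behind the arm, but nothing went near it.

```bash
python3 -c "
from bench import job
print(job.close_job())"
```

```text
the job is handed in; nothing more can be done
None
```

The medicine box is open. The arm is holding the lid up by the turned key, with its front edge about 4 cm up, and I have handed the job in.

- **Key:** I took the round-headed key from the left slot of the stand. It slid home with small yaw rocking and stopped against 23 N at about the expected height. I then turned it about 93° clockwise.
- **Lid:** Both cameras agreed on the height, a lid angle of about 0.236 rad (40 to 41 mm). It stayed there over a further half second. At the end the wrist carried about 5 N, and the grip and the spring's turning force were steady. The arm finished at about 16.6 s, against the 54 s limit.
- **Surroundings:** The last picture shows the square and narrow keys still in their slots and the salt shaker and spice jar upright.
- **Not confirmed:** The mug was hidden behind the arm in that picture, so I did not see it at the end. The arm only passed well above it at the start.
- **Slip:** During insertion I corrected the tool's tilt the wrong way once, to about 2°. I put it right before turning the key.

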